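# Lift a bread roll with the kitchen tongs for a look underneath

### The job

Take the kitchen tongs, close them on the bread roll that lies on the pale serving board and lift it, so that I can look at its underside: finish while still holding it still in the tongs, over the board and a good hand's breadth (about 12 cm) clear above it. Touch the roll with the tongs only, never with the gripper, and leave the apple and the orange standing beside it where they are.

Things in the scene. Friction and masses are not known exactly. Their poses are not given: they have to be found in the camera images.
- tongs_grip (a point): Grip point of the steel kitchen tongs, lying on their side on the worktop: middle line, half-way between the two black ribbed grip pads, half-way up. x runs along the tongs to the jaws, y across (to the left arm), z up. Pads: 40 mm long along x, 28 mm high; over their outer faces 59 mm when open, 40 mm with the jaws on the roll, 27 mm shut. Squeezing them along y closes the jaws.
- tongs_jaws (a point): Middle between the jaws, 75 mm ahead (+x) of tongs_grip, same height and axes; goes to the middle of the roll. The jaws are V-shaped steel cups 28 mm high, 38 mm long, tips 16 to 18 mm ahead of this point. Open: gap between the tips about 80 mm, about 97 mm over the jaws; each mm less over the pads makes the gap about 1.7 mm smaller.
- tongs_left: Left (+y) arm of the tongs with its pad and jaw; origin at its hinge, 90 mm behind tongs_grip, on the underside. A spring pushes each pad outward with about 7 N when open and 11 N at the roll's width, and opens the tongs when released; both arms move alike. The pads lie flat (parallel) at about 49 mm over them.
- tongs_right: The right (-y) arm of the tongs with its grip pad and jaw; origin at its hinge near the rear end, on the underside.
- tongs: The whole tongs: rear head with both arms, 195 mm long, 28 mm high, 0.11 kg, balanced at tongs_grip; origin 14 mm below tongs_grip, on the underside, x towards the jaws.
- roll_center (a point): Centre (half-way up) of the bread roll: small round roll, golden with a brown top scored with a pale cross, 50 mm across (widest from 8 mm below to 4 mm above this point), 42 mm high, flat underside, about 0.04 kg, rigid. It stands on the pale serving board, in any one of three places side by side, its centre about 120 mm from its neighbour.
- roll: The bread roll itself; origin at the centre of its underside.
- board: Flat serving board of pale wood near the hob, 240 (x) x 360 (y) x 18 mm, does not move; origin at the centre of its underside, on the worktop. (The brown chopping board on the right is not meant.)
- apple: Green apple, 76 mm across, 72 mm high, loose on the pale board; origin at the centre of its underside.
- orange: Orange fruit, 80 mm across, 79 mm high, loose on the pale board; origin at the centre of its underside.

How it is judged (in metres and radians):
On the way, in this order (a step that is already met when the one before it is completed fails the run):
1. the tongs are lifted off the worktop while the roll still stands on the board (height (world z) of tongs_grip above 0.028 m and contact force between roll and board above 0.1 N and contact force between roll and tongs below 0.5 N), for 0.1 s.
2. both jaws of the tongs pinch the roll (contact force between each of tongs_left, tongs_right and roll above 1 N), for 0.2 s.
At the end, for the whole second after the job is handed in: Gripper squeezes the tongs, both jaws pinch the roll (over 1 N each); roll still, over the board, its centre over 129 mm above the worktop (underside 90 mm above the board), touched by the tongs only; apple and orange within 20 mm of their start (all of step 2 and height (world z) of roll_center above 0.129 m and contact force between each of tongs_left, tongs_right and the fingers above 1 N and contact force between roll and the arm below 0.2 N and contact force between roll and the fingers below 0.2 N and contact force between roll and board below 0.1 N and x of roll in the frame of board between -0.12 and 0.12 m and y of roll in the frame of board between -0.17 and 0.17 m and linear speed of roll below 0.03 m/s and distance of each of apple, orange from where it was at the start of the episode below 0.02 m); the arm keeps its last pose, push and grip.
It fails at once if the gripper or arm touches the roll (contact force between roll and the fingers above 0.5 N or contact force between roll and the arm above 0.5 N).
It fails at once if apple or orange is shifted more than 20 mm (distance of any of apple, orange from where it was at the start of the episode above 0.02 m).
It also fails if it takes over 45 s, if anything falls off the work surface, if the arm or the gripper's body presses on something with over 40 N, if the wrist force passes 120 N, or if a joint passes its speed limit or range.

### The arm

A 6-joint arm with a two-finger parallel gripper is mounted at the origin on a cart in front of the work surface, level with it; the furniture and walls round the work are solid. World frame = base frame: x ahead of the robot, y to its left, z up, the work surface at z = 0. Lengths are in m, angles in degrees, forces in N, time in s.
With the tool pointing down it reaches from about 0.275 to 0.725 m from the base axis. Payload 15.9 kg.
Tool frame: the origin (TCP) lies between the finger pads; the fingertips stand 11 mm ahead of it and the grasp point (between the pads) lies 8 mm behind it (arm.tip_extent is the distance from the TCP to the fingertips, in m); y points along the fingers, z is the direction in which the jaws open and shut, and the axes are right-handed (so a half turn about y gives the same grasp; the last joint's range is limited). The gripper opens to 85 mm and grips with 20 to 120 N. Pads are 22 mm wide; open, the fingers measure 114 mm over their backs; the gripper's body (76 mm by 85 mm) begins 54 mm behind the grasp point. The pads swing forward as they close: fully open they stand 13 mm farther back than shut.
Start: joints at [-66.692, 12.198, -1.971, 75.831, 0, 90], TCP at [0.198, -0.459, 0.242] pointing down, gripper open.
Joint ranges: [-170.91, 170.91], [-42.67, 98.43], [-65.05, 77.54], [-120.47, 116.71], [-90, 82.35], [-180, 180]. Speed limits (degrees/s): [108.29, 108.29, 136.94, 147.25, 180, 180].

### API

Orientations are given as [roll, pitch, yaw] about the fixed x, y, z axes, in that order (R = Rz(yaw) Ry(pitch) Rx(roll)).
In Python, from station import arm gives the robot as it stands. Calls block until the motion is done:
- arm.movep(position, orientation): joint-space move of the TCP to a pose.
- arm.move_l(position, rotation=None, speed=0.15): straight line of the TCP; rotation=None keeps the orientation; speed is the mean speed in m/s.
- arm.set_joints(angles): joint-space move.
- arm.move_gripper(opening): finger opening in m; the grip force is fixed at half the most; returns when the fingers have stopped.
- arm.sleep(seconds).
- arm.ik(position, orientation): joint angles nearest the present ones, or None.
- arm.read_state(): the state.
- arm.get_image(name): name is "side" or "top"; returns the picture (420x560x3 uint8, blue, green, red); there is no depth.
- arm.camera_info(name): a dict with "camera_matrix" (3x3 intrinsics, pixels), "rvec" (rotation vector, rad) and "tvec" (3), from world to camera coordinates, as OpenCV has them. Camera axes: x right, y down, z forward; pixel columns grow to the right and rows downward; lengths in m; the calibration is good to about 2 mm. A picture is of the moment at which its call begins. camera_info takes no time and is no camera call.
A pose or a line that the arm cannot do raises arm.Unreachable and nothing moves.
- arm.close_job(): hands the job in, once; it reports no verdict.
The state is a dict: "time": time; "q": joint angles; "joint_velocities": joint speeds; "joint_torque": joint torques, N m; "eef_pos": TCP position; "orientation": TCP orientation; "force": force on the tool from outside, world axes, zero at the start; "torque": the same for the moment, N m; "width": finger opening in m.
Only numpy, scipy, OpenCV 4.12 (cv2) and the standard library are available. Lean on these libraries where they do the work, as an engineer would, in place of code of your own. Each camera call takes 0.05 s, during which the arm holds its last target.

## Working session

There is one attempt and no reset: what is moved stays moved. The work goes in short steps, each a Python script; the robot and the scene stay as the last script left them, time stands still between calls to the robot, and variables do not carry over. Pictures are saved under pics/ and viewed, and the job is handed in when it is done.

```bash
mkdir -p pics
python3 - <<'E'
from station import arm
import cv2
for n in("side","top"):
    cv2.imwrite(f"pics/{n}0.png",arm.get_image(n)); c=arm.camera_info(n); print(n,c)
s=arm.read_state(); print(s['time'],s['eef_pos'],s['orientation'],s['width'],arm.tip_extent)
E
```

```text
side {'camera_matrix': array([[383.05679879,   0.        , 282.63871757],
       [  0.        , 383.05679879, 204.86383254],
       [  0.        ,   0.        ,   1.        ]]), 'rvec': array([ 2.06835659,  0.01247529, -0.00238659]), 'tvec': array([-0.56799862, -0.0075592 ,  1.00325495])}
top {'camera_matrix': array([[458.98076189,   0.        , 281.88956602],
       [  0.        , 458.98076189, 216.28883297],
       [  0.        ,   0.        ,   1.        ]]), 'rvec': array([ 2.12353273, -2.15894443,  0.17027409]), 'tvec': array([-0.13934795,  0.55815778,  1.16210232])}
0.1 [ 0.19771581 -0.45893138  0.24188541] [-9.00557203e+01 -5.40325144e-04 -1.56691693e+02] 0.08510311982361397 0.011
```

View pics/side0.png

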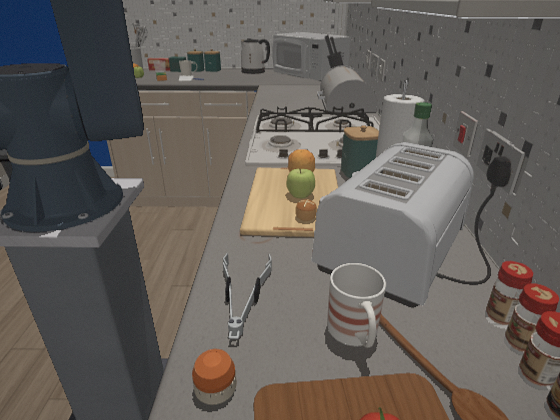

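View pics/top0.png

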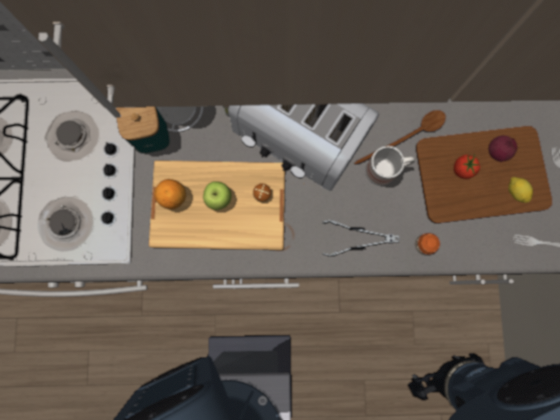

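Side view: the tongs lie with jaws away from the camera, with the head at about (236,328). The top view shows the head at (395,239), jaws at (325,223) and (325,254), the roll at (262,192), the apple at (216,195) and the orange at (170,194). I'll zoom in to measure.

```bash
cat > h.py <<'E'
import cv2,numpy as np
from station import arm
def ray(n,px):
    c=arm.camera_info(n);R,_=cv2.Rodrigues(c['rvec']);t=c['tvec'].reshape(3)
    u=cv2.undistortPoints(np.array([[px]],float),c['camera_matrix'],None)[0,0]
    return -R.T@t, R.T@np.array([u[0],u[1],1])
def onz(n,px,z):
    o,d=ray(n,px); return o+d*(z-o[2])/d[2]
def two(p1,p2):
    o,d=ray("side",p1);q,e=ray("top",p2)
    s=np.linalg.lstsq(np.c_[d,-e],q-o,rcond=None)[0]
    a,b=o+d*s[0],q+e*s[1]; return (a+b)/2,np.linalg.norm(a-b)
def proj(n,p):
    c=arm.camera_info(n);return cv2.projectPoints(np.array([p],float),c['rvec'],c['tvec'],c['camera_matrix'],None)[0][0,0]
E
python3 - <<'E'
import cv2
t=cv2.imread("pics/top0.png");s=cv2.imread("pics/side0.png")
cv2.imwrite("pics/t1.png",cv2.resize(t[205:265,310:410],None,fx=8,fy=8,interpolation=cv2.INTER_CUBIC))
cv2.imwrite("pics/t2.png",cv2.resize(t[100:260,140:300],None,fx=3.7,fy=3.7,interpolation=cv2.INTER_CUBIC))
cv2.imwrite("pics/s1.png",cv2.resize(s[140:345,205:345],None,fx=2.9,fy=2.9,interpolation=cv2.INTER_CUBIC))
E
```

```text
(no output)
```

View pics/t1.png

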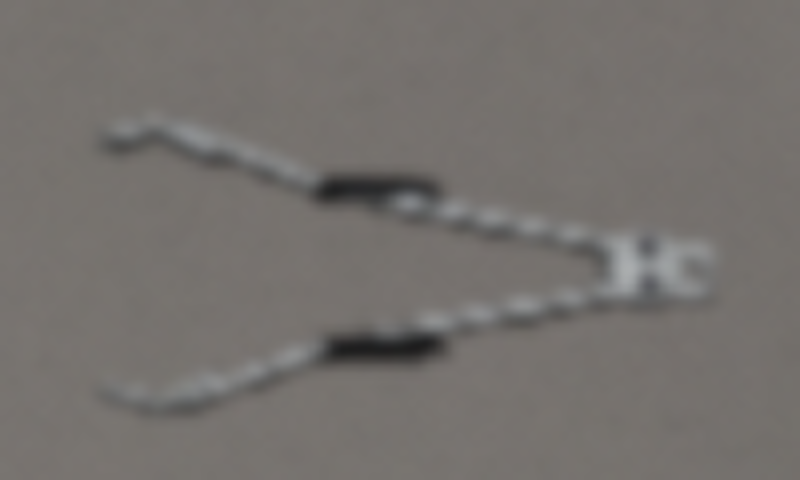

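View pics/t2.png

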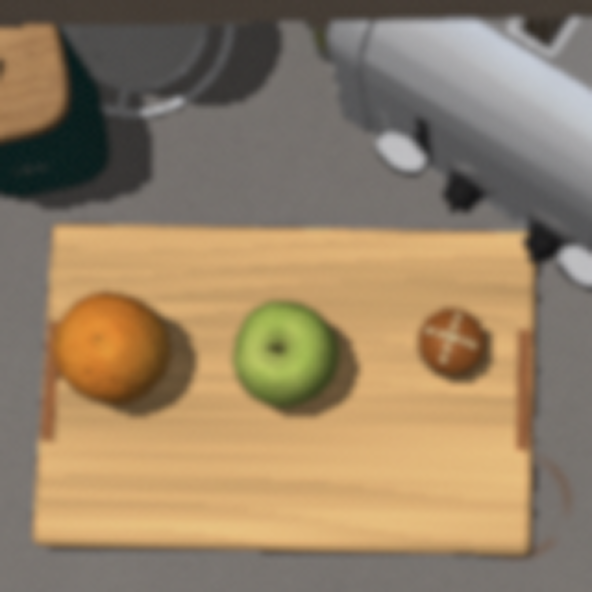

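View pics/s1.png

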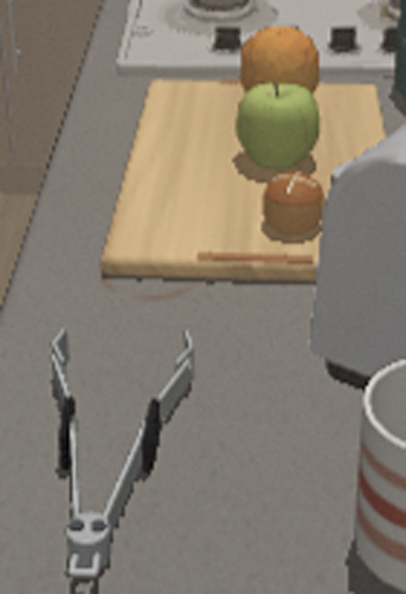

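Run:
```python
from h import *
print("cam",ray("side",(0,0))[0],ray("top",(0,0))[0])
t=cv2.imread("pics/top0.png");s=cv2.imread("pics/side0.png")
def blobs(n,m,minA=15):
    k,l,st,ce=cv2.connectedComponentsWithStats(m.astype(np.uint8))
    return [(st[i].tolist(),ce[i]) for i in range(1,k) if st[i,4]>=minA]
print("bg",t[215,350])
m=np.zeros(t.shape[:2],bool); m[215:260,320:400]=t[215:260,320:400].max(2)<75
for b in blobs("top",m): print("pad",b,onz("top",b[1],.022))
z=.028
for nm,p in dict(pu=(379,188),pl=(385,347),ju=(100,135),jl=(100,393),headend=(715,268),H=(650,265)).items():
    px=(p[0]/8+310-.44,p[1]/8+205-.44); print(nm,px,onz("top",px,z))
hsv=cv2.cvtColor(t,cv2.COLOR_BGR2HSV)
# roll brown
r=np.zeros_like(m);w=hsv[175:210,245:275]; r[175:210,245:275]=(w[...,2]<165)&(w[...,0]<14)
for b in blobs("top",r): print("roll",b,onz("top",b[1],.055))
x0,y0=453/3.7+140-.36,343/3.7+100-.36; print("roll eye",x0,y0,onz("top",(x0,y0),.045))
print("cross top", onz("top",(453/3.7+139.6,337/3.7+99.6),.06))
hs=cv2.cvtColor(s,cv2.COLOR_BGR2HSV)
# side roll pixel center (293,207)
a=(293/2.9+205-.3,207/2.9+140-.3); print(a,two(a,(x0,y0)))
for p in [(53,226),(532,233),(528,553),(35,544)]: print("board",onz("top",(p[0]/3.7+139.6,p[1]/3.7+99.6),.018))
print("apple",onz("top",(286/3.7+139.6,353/3.7+99.6),.054),"orange",onz("top",(112/3.7+139.6,347/3.7+99.6),.058))
for p in [(340,165),(400,150),(540,245),(590,270)]: print("toaster",onz("top",(p[0]/3.7+139.6,p[1]/3.7+99.6),.05))
```

```text
cam [ 0.57505399 -0.8795352   0.47426872] [ 0.36828462 -0.14392305  1.2349463 ]
bg [110 115 119]
pad ([349, 227, 15, 4, 37], array([355.54054054, 228.08108108])) [ 0.52416656 -0.34436956  0.022     ]
pad ([350, 247, 15, 3, 42], array([357.16666667, 248.        ])) [ 0.47096471 -0.34646305  0.022     ]
pu (356.935, 228.06) [ 0.52339089 -0.34707855  0.028     ]
pl (357.685, 247.935) [ 0.47060558 -0.34683377  0.028     ]
ju (322.06, 221.435) [ 0.54265975 -0.25513369  0.028     ]
jl (322.06, 253.685) [ 0.4570256  -0.25254249  0.028     ]
headend (398.935, 238.06) [ 0.49492761 -0.45697795  0.028     ]
H (390.81, 237.685) [ 0.49627732 -0.43555211  0.028     ]
roll ([256, 184, 6, 5, 19], array([258.78947368, 186.26315789])) [ 0.63491636 -0.08911419  0.055     ]
roll ([264, 186, 6, 6, 24], array([266.58333333, 188.58333333])) [ 0.6283465  -0.10953218  0.055     ]
roll ([254, 190, 16, 10, 77], array([260.85714286, 195.42857143])) [ 0.61025585 -0.09431613  0.055     ]
roll eye 262.0724324324324 192.3427027027027 [ 0.62057942 -0.09719007  0.045     ]
cross top [ 0.62183451 -0.09771861  0.06      ]
(305.7344827586207, 211.07931034482758) (array([ 0.62307974, -0.09672051,  0.03295551]), np.float64(0.0001045947478147756))
board [0.71953876 0.19875101 0.018     ]
board [ 0.70843757 -0.15521837  0.018     ]
board [ 0.47177319 -0.14829084  0.018     ]
board [0.48408635 0.20537356 0.018     ]
apple [0.61348121 0.02101481 0.054     ] orange [0.61899079 0.14344328 0.058     ]
toaster [ 0.75253426 -0.01677172  0.05      ]
toaster [ 0.76312148 -0.06026822  0.05      ]
toaster [ 0.69050503 -0.16051855  0.05      ]
toaster [ 0.67145477 -0.19604098  0.05      ]
```

Run:
```python
from h import *
G=np.array([.4975,-.346]);
for y in (88.8,-91.2):
    print(y,arm.ik([*G,.10],[-90,0,y]),arm.ik([*G,.01],[-90,0,y]))
for y in(0,15,30,180,-165,-150):
    a=np.radians(y if abs(y)<90 else y+180); p=np.array([.621,-.097])-.075*np.array([np.cos(a),np.sin(a)])
    print(y,p,arm.ik([*p,.03],[-90,0,y]),arm.ik([*p,.16],[-90,0,y]))
for px in [(335,187),(300,162),(270,145),(320,180)]: print("toaster",onz("top",px,.02),onz("top",px,.15))
```

```text
88.8 [ -34.81773994   28.04981417   -0.27462749   61.67555834    0.
 -123.61773994] [ -34.81773994   32.45075308   -7.12716806   50.42207886    0.
 -123.61773994]
-91.2 [-34.81773994  28.04981417  -0.27462749  61.67555834   0.
  56.38226006] [-34.81773994  32.45075308  -7.12716806  50.42207886   0.
  56.38226006]
0 [ 0.546 -0.097] [-10.07381635  26.02456695 -14.65662388  49.31880917   0.
 -10.07381635] [-10.07381635  20.16577042  -3.25903668  66.5751929    0.
 -10.07381635]
15 [ 0.54855556 -0.11641143] [-11.98124559  26.65605459 -13.62700072  49.71694469   0.
 -26.98124559] [-11.98124559  20.88365471  -2.22528662  66.89105867   0.
 -26.98124559]
30 [ 0.55604809 -0.1345    ] [-13.59783976  27.80893621 -11.72890428  50.4621595    0.
 -43.59783976] [-13.59783976  22.19577889  -0.3097729   67.49444822   0.
 -43.59783976]
180 [ 0.546 -0.097] [-10.07381635  26.02456695 -14.65662388  49.31880917   0.
 169.92618365] [-10.07381635  20.16577042  -3.25903668  66.5751929    0.
 169.92618365]
-165 [ 0.54855556 -0.11641143] [-11.98124559  26.65605459 -13.62700072  49.71694469   0.
 153.01875441] [-11.98124559  20.88365471  -2.22528662  66.89105867   0.
 153.01875441]
-150 [ 0.55604809 -0.1345    ] [-13.59783976  27.80893621 -11.72890428  50.4621595    0.
 136.40216024] [-13.59783976  22.19577889  -0.3097729   67.49444822   0.
 136.40216024]
toaster [ 0.63741179 -0.29375163  0.02      ] [ 0.60861502 -0.27771988  0.15      ]
toaster [ 0.7087532 -0.2005948  0.02     ] [ 0.67232285 -0.19453089  0.15      ]
toaster [ 0.75824994 -0.1192961   0.02      ] [ 0.71652341 -0.1219312   0.15      ]
toaster [ 0.6574944  -0.25371767  0.02      ] [ 0.62654877 -0.24196958  0.15      ]
```

Run:
```python
from h import *
G=[.4975,-.346]; o=[-90,0,-91.2]
arm.movep([*G,.09],o)
arm.move_gripper(.072)
s=arm.read_state();print(s['time'],s['eef_pos'],s['width'],s['force'])
arm.move_l([*G,.022],speed=.08); arm.sleep(.2)
f0=arm.read_state()['force'][2]; print(f0)
for z in np.arange(.020,.0,-.001):
    arm.move_l([*G,z],speed=.03)
    s=arm.read_state(); print(round(z,4),s['force'].round(2) if hasattr(s['force'],'round') else s['force'],s['eef_pos'][2])
    if s['force'][2]-f0>2.5 or abs(s['force'][1])>6: break
print(arm.read_state()['time'])
cv2.imwrite("pics/side1.png",cv2.resize(arm.get_image("side")[180:380,150:350],None,fx=3,fy=3))
cv2.imwrite("pics/top1.png",cv2.resize(arm.get_image("top")[190:290,300:440],None,fx=5,fy=5))
```

```text
1.725 [ 0.49717411 -0.34659177  0.09041464] 0.07185285900877998 [0.11068945 0.09509894 0.9773882 ]
-0.22001312852920485
0.02 [ 0.11  0.39 -0.15] 0.019886607362858074
0.019 [-0.38 -0.35  0.05] 0.018925942061355637
0.018 [ 0.52  1.13 -0.16] 0.017912619560816193
0.017 [-0.92  0.54 -0.29] 0.016917419490196876
0.016 [ 0.44 -0.17  0.02] 0.01592809505975195
0.015 [-0.57  0.05  0.2 ] 0.014944586311978295
0.014 [0.27 0.4  0.34] 0.013903887217259384
0.013 [ 0.54 -0.4   0.25] 0.01292432082313805
0.012 [ 0.12  0.3  -0.46] 0.011924536981083051
0.011 [ 0.18 -0.31  0.43] 0.010918526900429068
0.01 [ 0.13  0.27 -0.09] 0.009914614549700216
0.009 [ 0.45 -0.09  0.01] 0.008912800216595289
0.008 [-0.05 -0.12  0.83] 0.007913746811776088
0.007 [-0.1   0.37 -0.05] 0.00692162584666501
0.006 [-0.39  0.18  0.13] 0.005937955964739174
0.005 [0.05 0.06 0.27] 0.004932181081866481
0.004 [-1.22  0.54 -0.17] 0.0039026064089363027
0.003 [-0.08 -0.79  0.35] 0.0029330920202618365
0.002 [-3.39  2.39 11.71] 0.0026893703364817565
7.675
```

View pics/side1.png

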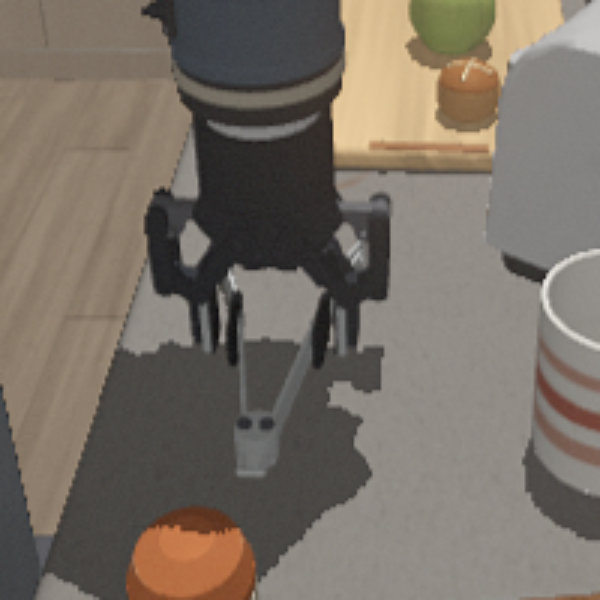

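View pics/top1.png

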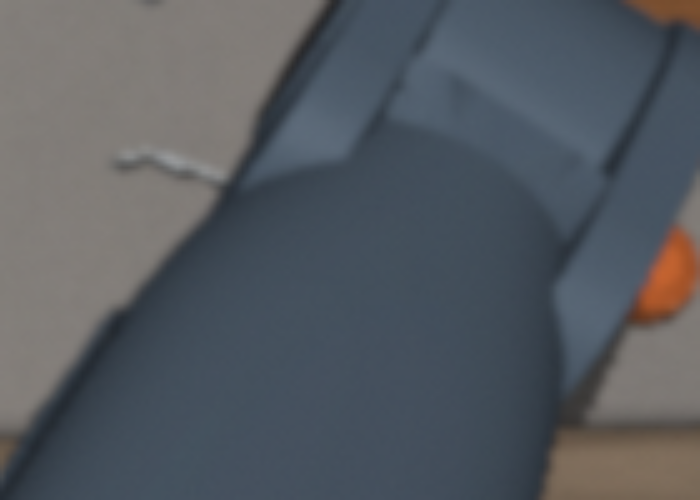

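Side view: the fingers straddle both black pads (about (235,325) and (322,325) in the crop), and the fingertips touch the worktop at TCP z≈2.5 mm. I'll raise the TCP a little, close lightly and lift.

Run:
```python
from h import *
G=[.4975,-.346]
arm.move_l([*G,.0095],speed=.03)
arm.move_gripper(.051)
s=arm.read_state();print(s['time'],s['eef_pos'],s['width'],s['force'])
arm.move_l([*G,.06],speed=.08); arm.sleep(.15)
s=arm.read_state();print(s['time'],s['eef_pos'],s['width'],s['force'])
arm.move_l([.47,-.23,.13],[-90,0,-140],speed=.15)
s=arm.read_state();print(s['time'],s['eef_pos'],s['width'],s['force'])
cv2.imwrite("pics/side2.png",arm.get_image("side"))
cv2.imwrite("pics/top2.png",arm.get_image("top"))
```

```text
8.5167 [ 0.49778395 -0.34612123  0.0097989 ] 0.05128272286690842 [-0.14491583  0.63429642  5.65462792]
9.45 [ 0.49718429 -0.34576394  0.05937268] 0.051405411627478734 [ 0.67496826 -0.16418499 -0.78498472]
10.525 [ 0.46998088 -0.23024204  0.12970491] 0.05103112622141162 [ 0.34231294  0.31093573 -1.86902536]
```

View pics/side2.png

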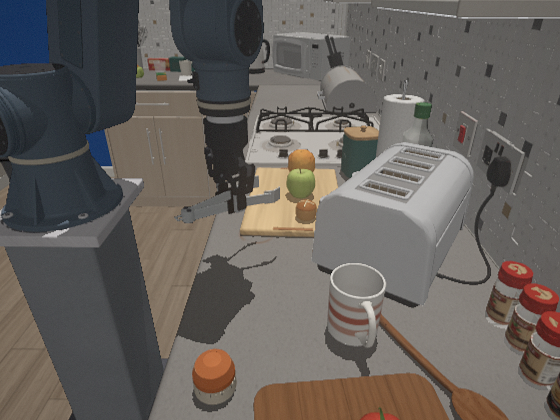

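View pics/top2.png

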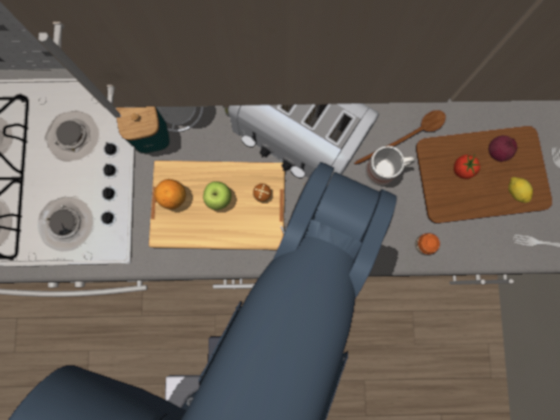

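Run:
```python
from h import *
s=cv2.imread("pics/side2.png")
cv2.imwrite("pics/s2.png",cv2.resize(s[140:240,170:330],None,fx=5,fy=5,interpolation=cv2.INTER_CUBIC))
a=np.radians(40);g=np.array([.47,-.23,.13+.0045])
for d in (0,75,92,-105):
    print(d,[((proj("side",g+d/1000*np.array([np.cos(a),np.sin(a),0])+[0,0,h])-[170,140])*5).round() for h in(-.014,.014)])
for sg in(1,-1):
    L=g+.092*np.array([np.cos(a),np.sin(a),0])+sg*.035*np.array([-np.sin(a),np.cos(a),0]);print('tip',sg,[((proj("side",L+[0,0,h])-[170,140])*5).round() for h in(-.014,.014)])
```

```text
0 [array([305., 324.]), array([300., 260.])]
75 [array([460., 269.]), array([459., 207.])]
92 [array([493., 257.]), array([493., 196.])]
-105 [array([ 55., 413.]), array([ 45., 344.])]
tip 1 [array([443., 229.]), array([442., 169.])]
tip -1 [array([547., 288.]), array([547., 225.])]
```

View pics/s2.png

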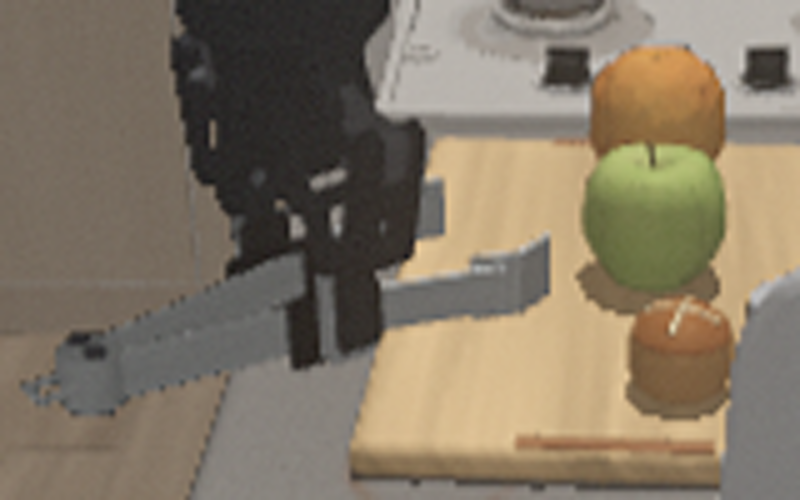

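Side view: the tongs are held level, with the right jaw tip at crop (549,235–300). My prediction was (547,225–288), so they sit about 4 mm lower in the fingers than assumed, and the rest agrees. Next I approach the roll horizontally.

Run:
```python
from h import *
a=np.radians(15);u=np.array([np.cos(a),np.sin(a)]);R=np.array([.622,-.0972]);o=[-90,0,-165]
P=lambda d,z:[*(R-d*u),z]
arm.move_l(P(.135,.10),o,speed=.12)
arm.move_l(P(.135,.038),speed=.1); 
arm.move_l(P(.075,.038),speed=.06); arm.sleep(.1)
s=arm.read_state();print(s['time'],s['eef_pos'],s['width'],s['force'])
m=arm.get_image("side")
cv2.imwrite("pics/side3.png",cv2.resize(m[140:240,190:350],None,fx=5,fy=5,interpolation=cv2.INTER_CUBIC))
m=arm.get_image("top")
cv2.imwrite("pics/top3.png",cv2.resize(m[150:260,140:300],None,fx=5,fy=5,interpolation=cv2.INTER_CUBIC))
```

```text
13.6667 [ 0.54929729 -0.11670095  0.03805984] 0.05124100375389459 [ 0.0836649   0.10082462 -0.88718608]
```

View pics/side3.png

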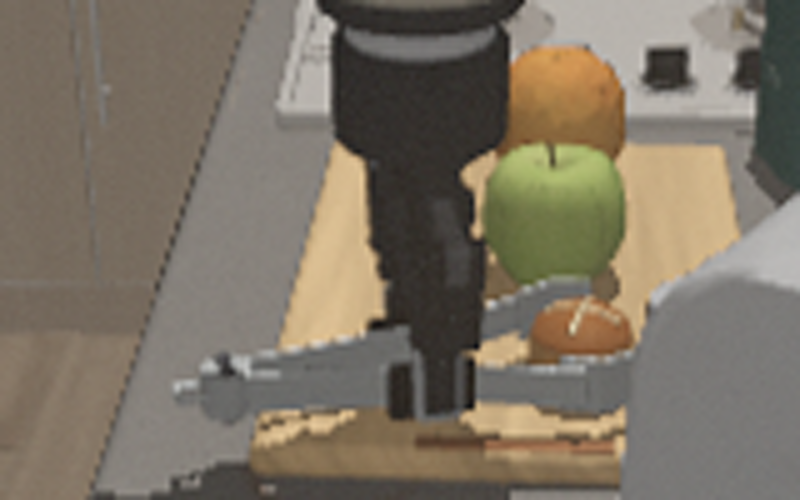

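View pics/top3.png

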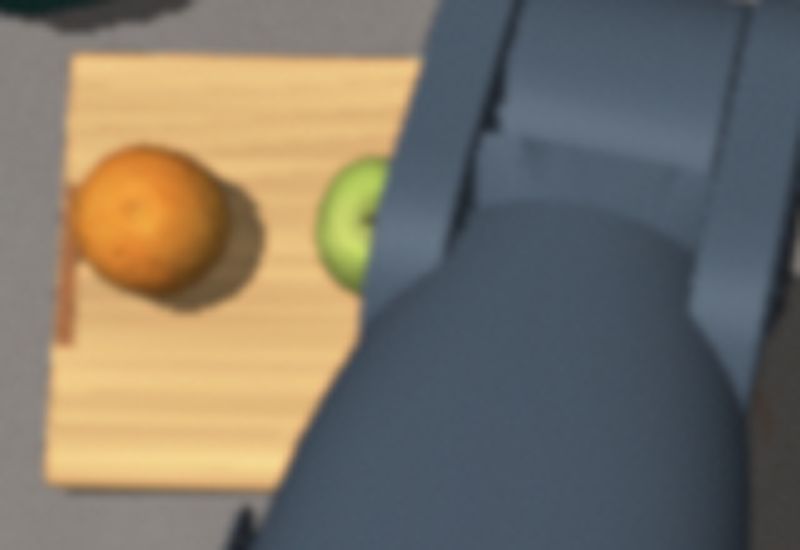

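The open jaws straddle the roll (side crop: roll top at (582,325), left jaw behind it at (560,290), right jaw in front at (600,380)). The apple is unmoved. Closing now.

Run:
```python
from h import *
for w in (.046,.042,.030):
    arm.move_gripper(w); s=arm.read_state();print(w,s['time'],s['width'],s['force'].round(1))
arm.sleep(.5)
p=s['eef_pos'].copy()
s=arm.read_state();print(s['width'],s['force'])
arm.move_l([.549,-.1167,.055],speed=.04); arm.sleep(.1)
s=arm.read_state();print(s['time'],s['width'],s['force'])
m=arm.get_image("side")
cv2.imwrite("pics/side4.png",cv2.resize(m[140:240,190:350],None,fx=5,fy=5,interpolation=cv2.INTER_CUBIC))
```

```text
0.046 13.9917 0.046131344759030586 [-0.1 -0.3 -1.5]
0.042 14.2083 0.04168768048722735 [-0.3  0.1 -1. ]
0.03 14.425 0.03711287395940208 [-1.  -0.4  0.1]
0.03680113481402821 [ 0.3693844  -0.5056445   0.01347669]
15.6 0.03729339991624279 [ 0.88901324 -0.23689325 -0.88852832]
```

View pics/side4.png

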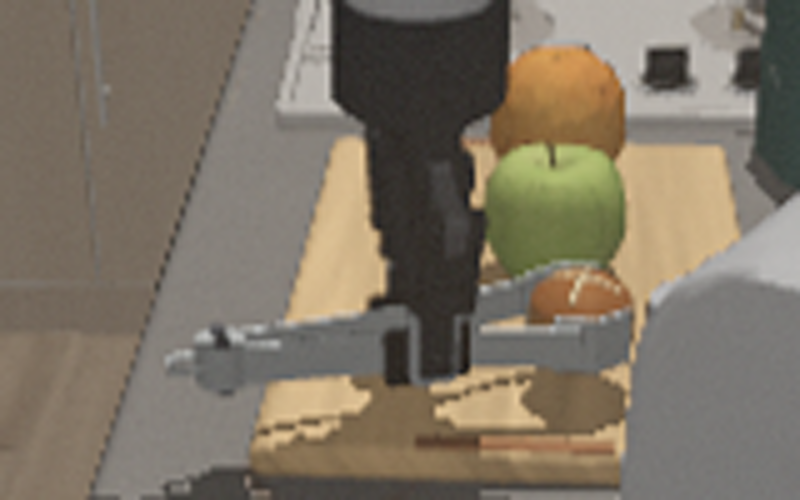

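The roll came up with the tongs: in the crop its top moved from y=300 to about 268, and its shadow has separated. Lifting slowly to full height.

Run:
```python
from h import *
arm.move_l([.549,-.1167,.165],speed=.06); arm.sleep(1)
s=arm.read_state();print(s['time'],s['width'],s['force'],s['eef_pos'])
m=arm.get_image("side"); print(proj("side",[.622,-.097,.163]))
cv2.imwrite("pics/side5.png",cv2.resize(m[100:240,190:350],None,fx=4,fy=4,interpolation=cv2.INTER_CUBIC))
arm.sleep(.8)
m2=arm.get_image("side");print("diff",cv2.absdiff(m,m2).max())
```

```text
18.6333 0.036716180293305166 [-0.04829418 -0.06318408 -1.2331351 ] [ 0.54901012 -0.1167144   0.16500373]
[307.19789699 159.22607819]
diff 19
```

View pics/side5.png

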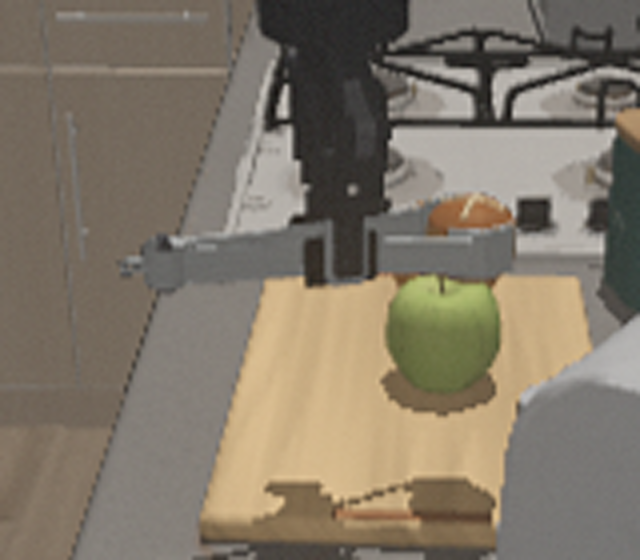

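The roll sits in the jaws at crop (470,215), matching the predicted centre at (469,237) for about 0.16 m. The apple is at its original pixels. Handing in.

Run:
```python
from h import *
a=cv2.imread("pics/side0.png")
m=arm.get_image("side")
for n,lo,hi in(("apple",(30,80,40),(50,255,255)),):
    for im in(a,m):
        k=cv2.inRange(cv2.cvtColor(im,cv2.COLOR_BGR2HSV),lo,hi); k[:150]=0;k[215:]=0;k[:,:280]=0;k[:,325:]=0
        y,x=np.nonzero(k);print(n,x.mean(),y.max(),len(x))
print(arm.read_state()['width'])
arm.close_job()
```

```text
apple 300.6048632218845 197 658
apple 300.48765432098764 197 648
0.03713170789205192
the job is handed in; nothing more can be done
```

I gripped the tongs by their pads, slid the open jaws round the roll from the robot's side, closed them and lifted. I then handed the job in at about 20 s with the roll still held in the tongs; no verdict was reported.

**Last checks:**
- **Roll height:** its centre is at about 0.16 m, so the underside is about 12 cm above the board and over it. The side picture agrees with this.
- **Grip:** the finger opening stayed at about 37 mm against the 30 mm I commanded, so the jaws are pressing on the roll. Contact forces cannot be read, so the 1 N limits are not checked directly.
- **Stillness:** two pictures 0.8 s apart looked the same apart from a maximum pixel difference of 19, which I took to be noise.
- **Fruit:** the apple's position in the side view did not change. I did not measure the orange at the end because the tongs and roll block the side view of it. It had not moved in the earlier pictures, and nothing went near it.

**Disagreements:**
- **Tongs height:** they sat about 4 mm lower in the fingers than I had computed. I set the approach height to allow for that.
- **Pad width:** the pads closed to 37 mm on the roll, where the description gives 40 mm. I left this as it was because the roll held firmly.

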